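Put the print studio's hand stamps back on their pads

ROBOT

A 6-joint arm with a two-finger parallel gripper is mounted at the origin on the work surface. World frame = base frame: x ahead of the robot, y to its left, z up, the work surface at z = 0. Lengths are in m, angles in rad, forces in N, time in s.
With the tool pointing down it reaches from about 0.325 to 0.775 m from the base axis. Payload 9.3 kg.
Tool frame: the origin (TCP) lies at the very end of the fingers, on their centre line; the grasp point (between the pads) lies 19 mm behind it; z points along the fingers, y is the line along which they close (so a half turn about z gives the same grasp; the last joint's range is limited). The gripper opens to 85 mm and grips with 20 to 120 N. Pads are 22 mm wide; open, the fingers measure 114 mm over their backs; the gripper's body (76 mm by 85 mm) begins 54 mm behind the grasp point. The pads swing forward as they close: fully open they stand 13 mm farther back than shut.
Start: joints at [-1.368, 0.259, 0.021, 1.334, 0, 1.418], TCP at [0.192, -0.516, 0.231] pointing down, gripper open.
Joint ranges: [-3.04, 3.04], [-0.91, 1.82], [-1.04, 1.36], [-1.92, 1.95], [-1.52, 1.45], [-3.14, 3.14]. Speed limits (rad/s): [2.22, 2.22, 2.79, 3.14, 3.14, 3.14].

INTERFACE

Orientations are given as [roll, pitch, yaw] about the fixed x, y, z axes, in that order (R = Rz(yaw) Ry(pitch) Rx(roll)).
In Python, from bench import env gives the robot as it stands.
- The arm moves only by the tool send_rows, never from a script. Its argument "plan" is a list of rows, each a list of 7 numbers: the shift along the tool's x, y, z in m, then the turn, a rotation vector about the tool's x, y, z in degrees, then the closure in counts, from 0 (fully open) to 255 (shut). A call has 1 to 8 rows; each row is the pose to reach, as a shift and turn from the pose commanded when the call began, along the tool's axes at that moment; what a row does not reach only later rows make up. A row lasts 1/10 s, in which the tool goes at most 50 mm and 8.59 degrees, less where a joint would pass 70% of its speed; a pose out of reach is approached as far as the arm can. A call with a gripper value outside its range is refused whole. The fingers move at their own pace and stop on an object; the grip force is fixed at half the most. Time passes only in rows, so rows that repeat a pose let the fingers close. It gives the time, the measured TCP pose, the force, the opening and the grip force at its end, in the units of the state.
- env.get_state(): the state, without advancing time (a new reading comes with each control period).
- env.snapshot(name): name is "scene" or "top" or "wrist"; returns (picture, depth): 400x640x3 uint8, red, green, blue; 400x640 float32, m along the optical axis (not along the pixel's ray), 0 where there is no reading.
- env.camera_model(name): a dict with "camera_matrix" (3x3 intrinsics, pixels), "k1" (the pictures are not rectified: a ray, as slopes to the right and down, at radius r is drawn at 1 + k1 r^2 times it, then the intrinsics apply), "R" (3x3) and "t" (3): a world point X has camera coordinates R X + t; the wrist camera has in their place "T_tool_cam" (4x4, takes a point from camera to tool coordinates, whose origin is the TCP and whose axes are the flange's). Camera axes: x right, y down, z forward; pixel columns grow to the right and rows downward; lengths in m; the calibration is good to about 2 mm. A picture is of the moment at which its call begins: read the wrist's pose just before it. camera_model takes no time and is no camera call.
- env.hand_in(): hands the job in; it is judged then, once.
The state is a dict: "time_s": time; "q": joint angles; "qvel": joint speeds; "effort": joint torques, N m; "tool_pos": TCP position; "tool_rot": TCP orientation; "contact_force": force on the tool from outside, world axes, zero at the start; "moment": the same for the moment, N m; "opening": finger opening in m; "grip_force": force on a finger pad.
Only numpy, scipy, OpenCV 4.12 (cv2) and the standard library are available. Lean on these libraries where they do the work, as an engineer would, in place of code of your own. Each camera call takes 0.05 s, during which the arm holds its last target. There are 200 camera calls.

TASK

Printing is over: put each of the four wooden hand stamps back into its own pad tray, the tray that has the shape and size of its foot (big round, small round, square, oblong). Each must stand upright, its foot flat on the pad inside the rim; set them down gently, never dropping or tipping them, and leave the jar and the bowl where they are.

Things in the scene. Friction and masses are not known exactly. Their poses are not given: they have to be found in the camera images.
- big_round_stamp_center (a point): Big round hand stamp: foot a disc 72 mm in diameter. Pale wooden foot 20 mm thick with an upright round dark wooden grip on its centre, straight and 24 mm in diameter from 26 to 62 mm above the underside; 70 mm high over all. Loose, between 0.08 and 0.21 kg, standing on the table. Origin here: on its upright axis, half-way up (35 mm over the underside); z up.
- small_round_stamp_center (a point): Small round hand stamp: foot a disc 48 mm in diameter. Pale wooden foot 20 mm thick with an upright round dark wooden grip on its centre, straight and 24 mm in diameter from 26 to 62 mm above the underside; 70 mm high over all. Loose, between 0.08 and 0.21 kg, standing on the table. Origin here: on its upright axis, half-way up (35 mm over the underside); z up.
- square_stamp_center (a point): Square hand stamp: pale wooden foot 56 x 56 mm, 20 mm thick, with an upright dark wooden grip 24 x 24 mm on its centre, sides parallel to the foot's; 70 mm high over all. Loose, between 0.08 and 0.21 kg, standing on the table. Origin here: on its upright axis, half-way up (35 mm over the underside); z up. x and y run along its sides.
- oblong_stamp_center (a point): Oblong hand stamp: pale wooden foot 92 mm (along its x) x 40 mm (y), 20 mm thick, with a dark wooden bar grip on its centre, 56 mm (x) x 20 mm (y), up to 70 mm above the underside. Loose, between 0.12 and 0.21 kg, standing on the table. Origin here: on its upright axis, half-way up (35 mm over the underside); z up.
- big_round_tray: Big round pad tray, inside 92 mm in diameter, outside 102 mm. Floor 6 mm above the table, covered by a hard thin grey pad; pale wooden rim 5 mm thick and 14 mm high over the table. Fixed to the table. Origin: centre of its underside, at table height; z up.
- small_round_tray: Small round pad tray, inside 68 mm in diameter, outside 78 mm. Floor 6 mm above the table, covered by a hard thin grey pad; pale wooden rim 5 mm thick and 14 mm high over the table. Fixed to the table. Origin: centre of its underside, at table height; z up.
- square_tray: Square pad tray, inside 74 x 74 mm, outside 84 x 84 mm. Floor 6 mm above the table, covered by a hard thin grey pad; pale wooden rim 5 mm thick and 14 mm high over the table. Fixed to the table. Origin: centre of its underside, at table height; z up. x and y run along its sides.
- oblong_tray: Oblong pad tray, inside 112 mm (along its x) x 60 mm (y), outside 122 x 70 mm. Floor 6 mm above the table, covered by a hard thin grey pad; pale wooden rim 5 mm thick and 14 mm high over the table. Fixed to the table. Origin: centre of its underside, at table height; z up.
- paste_jar: Bystander: white jar with a white cap, 52 mm in diameter, 60 mm high, loose. Origin: centre of its underside.
- pigment_bowl: Bystander: small blue ceramic bowl, 84 mm across the rim, 36 mm high, loose and empty. Origin: centre of its underside.
Mind the look-alikes: they are no part of the job. What is shaped like the part that bears big_round_stamp_center but red is not meant.

How it is judged:
At the end, for the whole second after the job is handed in: Each of the four stamps stands upright (within 0.06 rad) with its foot flat on the pad of the tray of its own shape and size: centre within 15 mm of the tray's centre across, and less than 44 mm above the table (41 mm when seated); all released and at rest (horizontal distance between big_round_stamp_center and big_round_tray below 0.015 m and height (world z) of each of big_round_stamp_center, small_round_stamp_center, square_stamp_center, oblong_stamp_center below 0.044 m and angle between each of big_round_stamp_center, small_round_stamp_center, square_stamp_center, oblong_stamp_center's own z axis and vertical below 0.06 rad and linear speed of each of big_round_stamp, small_round_stamp, square_stamp, oblong_stamp below 0.02 m/s and contact force between each of big_round_stamp, small_round_stamp, square_stamp, oblong_stamp and the fingers below 0.05 N and horizontal distance between small_round_stamp_center and small_round_tray below 0.015 m and horizontal distance between square_stamp_center and square_tray below 0.015 m and horizontal distance between oblong_stamp_center and oblong_tray below 0.015 m); the robot touches nothing.
It fails at once if a stamp is dropped (falls faster than 0.6 m/s with nothing touching it: a drop of about 2 cm) or tipped over (beyond 0.8 rad) ((contact force between big_round_stamp and anything else below 0.02 N and linear speed of big_round_stamp above 0.6 m/s) or angle between any of big_round_stamp_center, small_round_stamp_center, square_stamp_center, oblong_stamp_center's own z axis and vertical above 0.8 rad or (contact force between small_round_stamp and anything else below 0.02 N and linear speed of small_round_stamp above 0.6 m/s) or (contact force between square_stamp and anything else below 0.02 N and linear speed of square_stamp above 0.6 m/s) or (contact force between oblong_stamp and anything else below 0.02 N and linear speed of oblong_stamp above 0.6 m/s)).
It fails at once if the jar or the bowl is moved by more than 25 mm or tipped (distance of any of paste_jar, pigment_bowl from where it was at the start of the episode above 0.025 m or angle between any of paste_jar, pigment_bowl's own z axis and vertical above 0.5 rad).
It also fails if it takes over 102 s, if anything falls off the work surface, if the arm or the gripper's body presses on something with over 40 N, if the wrist force passes 120 N, or if a joint passes its speed limit or range.

## Working session

There is one attempt and no reset: what is moved stays moved. The work goes in short steps, Python scripts to look and compute and a tool call to move; the robot and the scene stay as the last step left them, time stands still between calls to the robot, and variables do not carry over. Pictures are saved under pics/ and viewed, at most 14 in all, crops included, and the job is handed in when it is done.

Besides the shell and the picture viewer there is one more tool, called after "Emit:" as a command line: name --pt "numbers of a row" for each row, then --argument value for the rest. send_rows: Moves the arm, as the interface text tells. Its arguments: {"type":"object","properties":{"plan":{"type":"array","items":{"type":"array","items":{"type":"number"}}}},"required":["plan"]}

```bash
ls; mkdir -p pics
python3 - <<'E'
from bench import env
import cv2,numpy as np
s=env.get_state();print({k:np.round(v,4).tolist() for k,v in s.items()})
for n in("top","scene"):
    p,d=env.snapshot(n);cv2.imwrite(f"pics/{n}0.png",p[:,:,::-1]);np.save(f"pics/{n}0.npy",d)
    print(n,env.camera_model(n))
print(env.camera_model("wrist"))
E
```

```text
pics
{'time_s': 0.0, 'q': [-1.3676, 0.2592, 0.0207, 1.3337, -0.0, 1.4182], 'qvel': [-0.0005, -0.0007, 0.0002, -0.0015, 0.0024, -0.0009], 'effort': [-0.0021, -55.5638, 34.4522, 0.0137, -0.0004, 0.0], 'tool_pos': [0.1915, -0.5153, 0.2307], 'tool_rot': [-3.1402, -0.0002, 0.3558], 'contact_force': [-0.1083, 0.2299, 0.0737], 'moment': [-0.0524, 0.0227, -0.0367], 'grip_force': 0.0, 'opening': 0.0851}
top {'camera_matrix': array([[409.15923786,   0.        , 319.24307607],
       [  0.        , 409.15923786, 201.25429641],
       [  0.        ,   0.        ,   1.        ]]), 'k1': -0.07385398527813418, 'R': array([[-0.02112241, -0.99950611,  0.02326736],
       [-0.99889977,  0.02012352, -0.04235918],
       [ 0.04187003, -0.02413649, -0.99883148]]), 't': array([-0.01630767,  0.56394764,  1.18226902])}
scene {'camera_matrix': array([[414.01915883,   0.        , 316.29117484],
       [  0.        , 414.01915883, 195.55534265],
       [  0.        ,   0.        ,   1.        ]]), 'k1': -0.05850080732725559, 'R': array([[-0.11092675,  0.99380063,  0.00745416],
       [ 0.79742569,  0.09347902, -0.59613249],
       [-0.59313365, -0.0601829 , -0.80285147]]), 't': array([ 0.08008814, -0.39905754,  1.36159122])}
{'camera_matrix': array([[342.54823756,   0.        , 318.29994685],
       [  0.        , 342.54823756, 196.02899477],
       [  0.        ,   0.        ,   1.        ]]), 'k1': -0.023442968758869854, 'T_tool_cam': array([[-1.55100623e-04, -9.64111138e-01, -2.65498945e-01,
         6.59262448e-02],
       [ 9.99999984e-01, -1.27211702e-04, -1.22239287e-04,
         4.76627631e-04],
       [ 8.40776853e-05, -2.65498960e-01,  9.64111143e-01,
        -1.43554373e-01],
       [ 0.00000000e+00,  0.00000000e+00,  0.00000000e+00,
         1.00000000e+00]])}
```

View pics/top0.png

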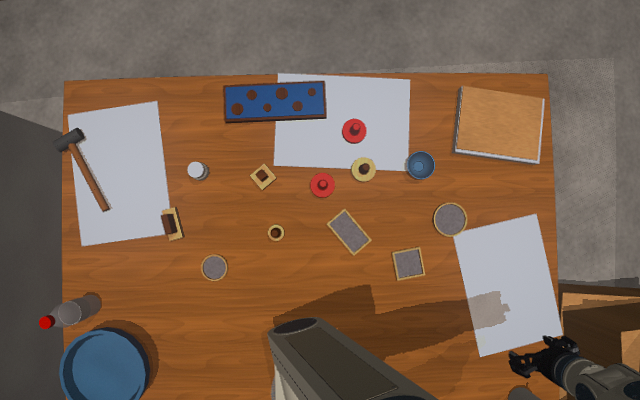

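View pics/scene0.png

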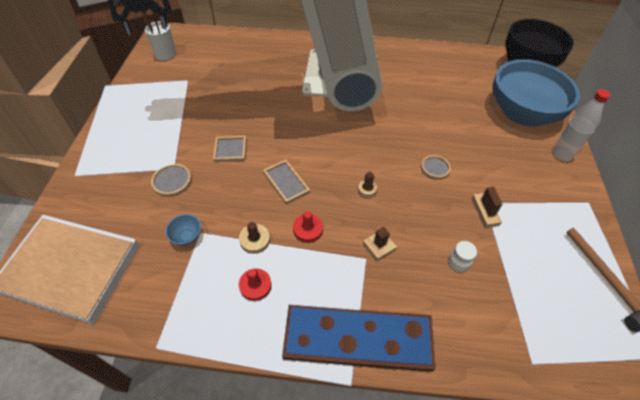

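Top view: the pale big round stamp is at (363,169), with two red look-alikes at (354,131) and (322,185). The square stamp is at (262,176), the small round at (276,233) and the oblong at (172,223). The trays are big round (450,219), small round (214,267), square (408,264) and oblong (349,231). The jar is at (198,170) and the bowl at (421,166).

Of the three big round candidates, the one at (363,169) fits: pale foot, dark grip, not red. I'll confirm that in a crop and measure everything.

```bash
cat > h.py <<'E'
import cv2,numpy as np
from bench import env
def rays(name,px,z,tool=None):
    m=env.camera_model(name);K=m["camera_matrix"];k=m["k1"]
    d=(np.asarray(px,float)-K[:2,2])/np.array([K[0,0],K[1,1]]);u=d.copy()
    for _ in range(10):u=d/(1+k*(u**2).sum(1,keepdims=True))
    v=np.c_[u,np.ones(len(u))]
    if tool is None: R=m["R"].T;c=-R@m["t"]
    else: T=tool@m["T_tool_cam"];R=T[:3,:3];c=T[:3,3]
    w=v@R.T
    return c+w*((z-c[2])/w[:,2])[:,None]
def shape(P,rect):
    P=P[:,:2].astype(np.float32)*1000   # mm
    if rect:
        (c,s,a)=cv2.minAreaRect(P)
        if s[0]<s[1]:a+=90;s=s[::-1]
        return np.round(c,1),np.round(s,1),round(a%180,1)
    (c,r)=cv2.minEnclosingCircle(P)
    h=P; A=np.c_[2*h,np.ones(len(h))];sol=np.linalg.lstsq(A,(h**2).sum(1),rcond=None)[0]
    return np.round(sol[:2],1),round(2*float(np.sqrt(sol[2]+sol[0]**2+sol[1]**2)),1)
def pale(p,box):
    x,y,w=box
    hsv=cv2.cvtColor(p,cv2.COLOR_RGB2HSV)
    return hsv[y-w:y+w,x-w:x+w]
E
python3 - <<'E'
from h import *
p=cv2.imread("pics/top0.png");
for n,(x,y) in dict(big=(363,169),sq=(262,176),rim=(214,267)).items():
    print(n);q=cv2.cvtColor(p,cv2.COLOR_BGR2HSV)
    print([q[y,x+i].tolist() for i in range(-20,21,2)])
print('C',[rays("top",[[319,201]],0)[0]])
c=p[110:300,150:480];cv2.imwrite("pics/crop.png",cv2.resize(c,None,fx=2.4,fy=2.4,interpolation=cv2.INTER_CUBIC))
E
```

```text
big
[[12, 178, 142], [13, 177, 141], [12, 178, 143], [12, 178, 139], [22, 110, 114], [25, 109, 187], [22, 115, 186], [25, 108, 182], [2, 83, 52], [8, 76, 54], [10, 92, 61], [10, 137, 93], [8, 130, 88], [22, 114, 137], [20, 123, 188], [21, 118, 186], [17, 84, 185], [117, 15, 189], [113, 16, 188], [120, 10, 187], [120, 12, 188]]
sq
[[13, 178, 153], [13, 184, 151], [13, 181, 149], [13, 183, 148], [15, 161, 155], [22, 121, 186], [22, 123, 186], [20, 127, 149], [11, 174, 95], [10, 170, 99], [11, 176, 100], [10, 169, 98], [8, 128, 40], [16, 142, 111], [16, 140, 187], [18, 139, 187], [20, 127, 179], [13, 177, 128], [13, 171, 134], [12, 169, 134], [13, 173, 133]]
rim
[[13, 187, 168], [14, 186, 167], [13, 188, 164], [13, 178, 166], [16, 143, 148], [174, 22, 114], [173, 21, 111], [177, 25, 114], [177, 23, 110], [3, 24, 108], [0, 25, 112], [0, 25, 113], [3, 27, 114], [3, 23, 112], [6, 23, 113], [176, 19, 106], [17, 135, 183], [14, 194, 133], [14, 194, 146], [14, 188, 149], [14, 188, 153]]
C [array([ 0.56476484, -0.02753365,  0.        ])]
```

View pics/crop.png

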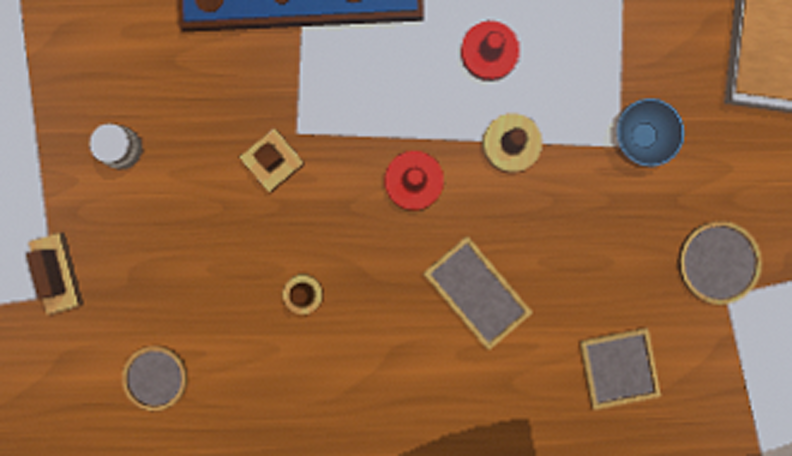

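The crop confirms it: the stamp at crop (513,142) has a pale foot and dark grip and is the one meant; both look-alikes are all red. Next I'll measure the feet and pads.

```bash
cat >> h.py <<'E'
def mask(p,kind):
    q=cv2.cvtColor(p,cv2.COLOR_RGB2HSV);H,S,V=[q[...,i].astype(int) for i in range(3)]
    if kind=="pale":return ((H>=14)&(H<=29)&(S>80)&(S<152)&(V>130)).astype(np.uint8)
    return ((S<60)&(V>70)&(V<135)).astype(np.uint8)
def blob(m,x,y,w):
    z=np.zeros_like(m);z[y-w:y+w,x-w:x+w]=m[y-w:y+w,x-w:x+w]
    cs,_=cv2.findContours(cv2.resize(z*255,None,fx=4,fy=4,interpolation=cv2.INTER_LINEAR)//128,cv2.RETR_EXTERNAL,cv2.CHAIN_APPROX_NONE)
    cs=[c for c in cs if len(c)>20]
    h=max(cs,key=cv2.contourArea)
    return (cv2.convexHull(h)[:,0]+.5)/4-.5
E
python3 - <<'E'
from h import *
for name,locs in dict(top=dict(big=(363,169),sq=(262,176),small=(276,233),obl=(172,223),Tbig=(450,219),Tsmall=(214,267),Tsq=(408,264),Tobl=(349,231)),
  scene=dict(big=(255,237),sq=(380,243),small=(368,187),obl=(488,208),Tbig=(171,179),Tsmall=(436,167),Tsq=(230,148),Tobl=(286,181))).items():
  p=cv2.imread(f"pics/{name}0.png")[:,:,::-1].copy()
  for n,(x,y) in locs.items():
    T=n[0]=="T"
    P=rays(name,blob(mask(p,"grey" if T else "pale"),x,y,26),.006 if T else .02)
    print(name,n,shape(P,"sq" in n or "obl" in n))
    if n=="obl":print(np.round(cv2.approxPolyDP((P[:,:2]*1000).astype(np.float32),4,True)[:,0],1).tolist())
E
```

```text
top big (array([ 654.7, -158. ]), 72.5)
top sq (array([639.7, 135.1]), array([57.9, 57.5]), 38.9)
top small (array([475.9,  99.8]), 47.6)
top obl (array([507.1, 401.1]), array([95.1, 41.3]), 13.7)
[[556.0999755859375, 393.70001220703125], [467.3999938964844, 373.29998779296875], [458.6000061035156, 410.0], [544.4000244140625, 430.5]]
top Tbig (array([ 503.3, -414.3]), 89.9)
top Tsmall (array([377.6, 283. ]), 65.4)
top Tsq (array([ 375.9, -285.7]), array([72.8, 72.4]), 9.4)
top Tobl (array([ 473.1, -112.1]), array([111.6,  58.2]), 39.0)
scene big (array([ 652.8, -155. ]), 76.1)
scene sq (array([638. , 137.9]), array([61.6, 61.4]), 130.0)
scene small (array([475.3, 103.3]), 51.9)
scene obl (array([505.6, 401.8]), array([99.2, 40.4]), 15.7)
[[456.1000061035156, 397.8999938964844], [539.2999877929688, 432.20001220703125], [546.7999877929688, 430.3999938964844], [556.2999877929688, 396.79998779296875], [470.3999938964844, 371.8999938964844], [461.8999938964844, 376.0]]
scene Tbig (array([ 495.7, -414.2]), 84.7)
scene Tsmall (array([368.2, 287.6]), 61.2)
scene Tsq (array([ 367.2, -285. ]), array([70.3, 64.7]), 98.7)
scene Tobl (array([ 463.9, -109.6]), array([105.6,  56.2]), 38.4)
```

```bash
cat >> h.py <<'E'
from scipy.spatial.transform import Rotation as Ro
def go(x,y,z,yaw):
    s=env.get_state();R=Ro.from_euler("xyz",s["tool_rot"]);G=Ro.from_euler("xyz",[180,0,yaw],degrees=True)
    d=R.inv().apply(np.array([x,y,z])/1000-s["tool_pos"]);r=(R.inv()*G).as_rotvec(degrees=True)
    print("t",round(s["time_s"],1),"pos",np.round(s["tool_pos"]*1000,1),"F",np.round(s["contact_force"],1),"open",round(s["opening"],4),"grip",round(s["grip_force"],1))
    print("shift",np.round(d,4).tolist(),"turn",np.round(r,1).tolist(),"rows>=",round(max(np.linalg.norm(d)/.05,np.linalg.norm(r)/8.59),1))
E
python3 -c "
from h import *
go(654.7,-158,130,100)"
```

```text
t 0.1 pos [ 191.5 -515.3  230.7] F [0.1 0.2 0.1] open 0.0853 grip 0.0
shift [0.5586, -0.1734, 0.101] turn [-0.1, -0.1, -79.6] rows>= 11.9
```

Emit:
send_rows --pt "0.04 -0.012 0 0 0 -6 0" --pt "0.085 -0.026 0 0 0 -13 0" --pt "0.13 -0.04 0 0 0 -20 0" --pt "0.175 -0.054 0.01 0 0 -28 0" --pt "0.22 -0.068 0.02 0 0 -36 0" --pt "0.265 -0.082 0.03 0 0 -44 0" --pt "0.31 -0.096 0.04 0 0 -50 0" --pt "0.34 -0.1055 0.04 0 0 -56 0"

```text
time_s: 0.9
tool_pos: [0.4749, -0.2956, 0.1896]
tool_rot: [-3.139, -0.002, 1.339]
contact_force: [0.1, -1.0, 0.1]
opening: 0.0851
grip_force: 0.0
```

```bash
python3 -c "
from h import *
go(654.7,-158,130,100)"
```

```text
t 0.9 pos [ 474.9 -295.6  189.6] F [ 0.1 -1.   0.1] open 0.0851 grip 0.0
shift [0.1751, 0.1435, 0.0596] turn [-0.1, -0.1, -23.3] rows>= 4.7
```

Emit:
send_rows --pt "0.03 0.024 0.01 0 0 -5 0" --pt "0.065 0.053 0.02 0 0 -10 0" --pt "0.1 0.082 0.035 0 0 -15 0" --pt "0.135 0.111 0.05 0 0 -20 0" --pt "0.16 0.131 0.058 0 0 -23 0" --pt "0.175 0.1435 0.06 0 0 -23 0" --pt "0.175 0.1435 0.06 0 0 -23 0" --pt "0.175 0.1435 0.06 0 0 -23 0"

```text
time_s: 1.7
tool_pos: [0.6539, -0.1617, 0.1307]
tool_rot: [-3.14, -0.0, 1.735]
contact_force: [-0.3, -0.3, 0.5]
opening: 0.0853
grip_force: 0.0
```

```bash
python3 -c "
from h import *
go(654.7,-158,28,100)
s=env.get_state();p,d=env.snapshot('wrist');cv2.imwrite('pics/w1.png',p[:,:,::-1])
T=np.eye(4);T[:3,:3]=Ro.from_euler('xyz',s['tool_rot']).as_matrix();T[:3,3]=s['tool_pos']
m=mask(p,'pale')
n,l,st,c=cv2.connectedComponentsWithStats(m)
for i in range(1,n):
  if st[i,4]>300:print(st[i],c[i])
h=blob(m,320,200,200) ;print(shape(rays('wrist',h,.02,T),False))
"
```

```text
t 1.7 pos [ 653.9 -161.7  130.7] F [-0.3 -0.3  0.5] open 0.0853 grip 0.0
shift [0.0035, 0.0015, 0.1027] turn [-0.1, -0.0, -0.6] rows>= 2.1
[   0   23  178  143 2577] [74.87039193 98.73535118]
[ 273  140   94   90 4805] [319.46014568 181.42788762]
[  0 228  35  90 796] [ 17.76884422 278.74120603]
(array([ 652.9, -157.2]), 71.6)
```

View pics/w1.png

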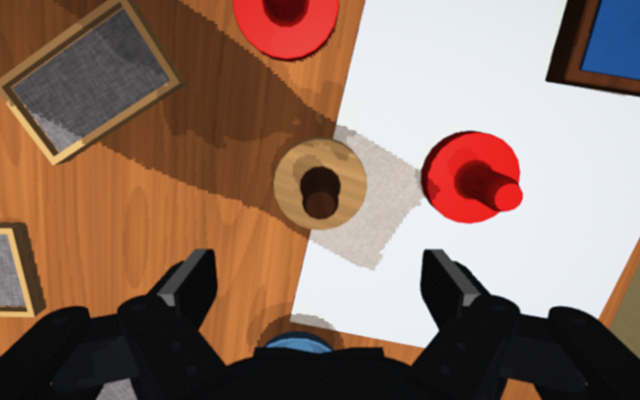

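The wrist view shows the pale big round stamp at (320,183), between the fingers. Its position agrees with the top view within 2 mm, and both red look-alikes, at (287,10) and (470,177), are clear of the fingers.

Emit:
send_rows --pt "0.004 0.001 0.02 0 0 0 0" --pt "0.004 0.001 0.05 0 0 0 0" --pt "0.004 0.001 0.08 0 0 0 0" --pt "0.004 0.001 0.095 0 0 0 0" --pt "0.004 0.001 0.102 0 0 0 0" --pt "0.004 0.001 0.102 0 0 0 0" --pt "0.004 0.001 0.102 0 0 0 120" --pt "0.004 0.001 0.102 0 0 0 255"

```text
time_s: 2.55
tool_pos: [0.6551, -0.1583, 0.0307]
tool_rot: [3.14, 0.001, 1.734]
contact_force: [-0.3, -0.5, -0.4]
opening: 0.0592
grip_force: 0.0
```

Emit:
send_rows --pt "0 0 0 0 0 0 255" --pt "0 0 0 0 0 0 255" --pt "0 0 0 0 0 0 255" --pt "0 0 0 0 0 0 255" --pt "0 0 0 0 0 0 255" --pt "0 0 0 0 0 0 255"

```text
time_s: 3.15
tool_pos: [0.6547, -0.1579, 0.03]
tool_rot: [3.141, 0.001, 1.735]
contact_force: [-1.7, -0.3, 6.5]
opening: 0.0224
grip_force: 58.9
```

```bash
python3 -c "
from h import *
go(503,-413,130,100)"
```

```text
t 3.1 pos [ 654.7 -157.9   30. ] F [-1.7 -0.3  6.5] open 0.0224 grip 58.9
shift [-0.227, -0.1912, -0.1] turn [0.0, 0.0, -0.6] rows>= 6.3
```

Gripped at 22 mm opening. Lift, then carry.

Emit:
send_rows --pt "0 0 -0.01 0 0 0 255" --pt "0 0 -0.03 0 0 0 255" --pt "0 0 -0.06 0 0 0 255" --pt "0 0 -0.085 0 0 0 255" --pt "-0.01 -0.008 -0.095 0 0 0 255" --pt "-0.03 -0.025 -0.1 0 0 0 255" --pt "-0.055 -0.046 -0.1 0 0 0 255" --pt "-0.085 -0.072 -0.1 0 0 0 255"

```text
time_s: 3.95
tool_pos: [0.5964, -0.2541, 0.1287]
tool_rot: [-3.141, -0.001, 1.736]
contact_force: [1.1, -0.0, -1.3]
opening: 0.0222
grip_force: 58.9
```

```bash
python3 -c "
from h import *
go(503,-413,130,100)"
```

```text
t 4.0 pos [ 596.4 -254.1  128.7] F [ 1.1 -0.  -1.3] open 0.0222 grip 58.9
shift [-0.1414, -0.1183, -0.0013] turn [-0.0, -0.0, -0.5] rows>= 3.7
```

Emit:
send_rows --pt "-0.03 -0.025 0 0 0 0 255" --pt "-0.06 -0.05 0 0 0 0 255" --pt "-0.09 -0.075 0 0 0 0 255" --pt "-0.115 -0.096 0 0 0 0 255" --pt "-0.132 -0.11 0 0 0 0 255" --pt "-0.14 -0.117 0 0 0 0 255" --pt "-0.14 -0.117 0 0 0 0 255" --pt "-0.14 -0.117 0 0 0 0 255"

```text
time_s: 4.75
tool_pos: [0.5048, -0.41, 0.129]
tool_rot: [-3.141, -0.001, 1.735]
contact_force: [-0.5, -0.1, -2.2]
opening: 0.0223
grip_force: 59.0
```

```bash
python3 -c "
from h import *
go(503,-413,36,100)
s=env.get_state();p,d=env.snapshot('wrist');cv2.imwrite('pics/w2.png',p[:,:,::-1])
"
```

```text
t 4.8 pos [ 504.8 -410.   129. ] F [-0.5 -0.1 -2.2] open 0.0223 grip 59.0
shift [-0.0027, -0.0022, 0.093] turn [-0.0, -0.0, -0.6] rows>= 1.9
```

View pics/w2.png

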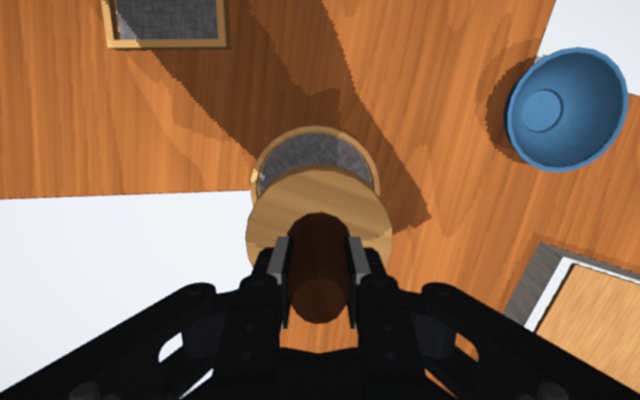

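The wrist view shows the stamp held level at (319,215), centred over the big round tray at (315,180). Lowering.

Emit:
send_rows --pt "-0.0027 -0.0022 0.02 0 0 0 255" --pt "-0.0027 -0.0022 0.045 0 0 0 255" --pt "-0.0027 -0.0022 0.065 0 0 0 255" --pt "-0.0027 -0.0022 0.08 0 0 0 255" --pt "-0.0027 -0.0022 0.087 0 0 0 255" --pt "-0.0027 -0.0022 0.091 0 0 0 255" --pt "-0.0027 -0.0022 0.092 0 0 0 255" --pt "-0.0027 -0.0022 0.092 0 0 0 255"

```text
time_s: 5.6
tool_pos: [0.5034, -0.4137, 0.038]
tool_rot: [3.141, 0.001, 1.735]
contact_force: [-0.1, -0.5, -1.4]
opening: 0.0221
grip_force: 59.0
```

Emit:
send_rows --pt "0 0 0.0005 0 0 0 255" --pt "0 0 0.0005 0 0 0 255"

```text
time_s: 5.8
tool_pos: [0.5032, -0.4138, 0.0374]
tool_rot: [3.141, 0.001, 1.735]
contact_force: [-0.4, -0.0, -1.7]
opening: 0.0223
grip_force: 59.0
```

Emit:
send_rows --pt "0 0 0.0007 0 0 0 255" --pt "0 0 0.0014 0 0 0 255" --pt "0 0 0.0014 0 0 0 255"

```text
time_s: 6.1
tool_pos: [0.5031, -0.4138, 0.036]
tool_rot: [3.141, 0.001, 1.735]
contact_force: [-2.3, 0.9, 4.5]
opening: 0.0225
grip_force: 59.6
```

Contact (+4.5 N). Release, then rise.

Emit:
send_rows --pt "0 0 0 0 0 0 200" --pt "0 0 0 0 0 0 120" --pt "0 0 0 0 0 0 60" --pt "0 0 0 0 0 0 0" --pt "0 0 0 0 0 0 0" --pt "0 0 0 0 0 0 0"

```text
time_s: 6.7
tool_pos: [0.503, -0.4137, 0.0353]
tool_rot: [-3.142, -0.0, 1.735]
contact_force: [0.3, 0.1, -0.0]
opening: 0.0854
grip_force: 0.0
```

Emit:
send_rows --pt "0 0 -0.01 0 0 0 0" --pt "0 0 -0.03 0 0 0 0" --pt "0 0 -0.06 0 0 0 0" --pt "0 0 -0.09 0 0 0 0" --pt "0 0 -0.12 0 0 0 0" --pt "0 0 -0.14 0 0 0 0" --pt "0 0 -0.14 0 0 0 0"

```text
time_s: 7.4
tool_pos: [0.5039, -0.4146, 0.1796]
tool_rot: [3.138, 0.005, 1.735]
contact_force: [-0.2, -0.5, 0.4]
opening: 0.0851
grip_force: 0.0
```

```bash
python3 -c "
from h import *
go(639,136.5,130,128.9)
p,d=env.snapshot('top');p,d=env.snapshot('top');cv2.imwrite('pics/t1.png',p[:,:,::-1])
print(shape(rays('top',blob(mask(p,'pale'),450,219,15),.026),False))
"
```

```text
t 7.4 pos [ 503.9 -414.6  179.6] F [-0.2 -0.5  0.4] open 0.0851 grip 0.0
shift [0.5219, 0.223, 0.0477] turn [0.1, 0.3, -29.5] rows>= 11.4
(array([ 504.2, -414.6]), 70.6)
```

Emit:
send_rows --pt "0.03 0.013 0 0 0 -2 0" --pt "0.07 0.03 0 0 0 -5 0" --pt "0.11 0.047 0 0 0 -8 0" --pt "0.15 0.064 0 0 0 -11 0" --pt "0.19 0.081 0 0 0 -14 0" --pt "0.23 0.098 0 0 0 -17 0" --pt "0.27 0.115 0 0 0 -20 0" --pt "0.31 0.132 0 0 0 -23 0"

```text
time_s: 8.3
tool_pos: [0.5823, -0.0844, 0.1742]
tool_rot: [-3.14, -0.001, 2.138]
contact_force: [0.9, -0.8, 0.8]
opening: 0.0857
grip_force: 0.0
```

```bash
python3 -c "
from h import *
go(639,136.5,130,128.9)"
```

```text
t 8.3 pos [582.3 -84.4 174.2] F [ 0.9 -0.8  0.8] open 0.0857 grip 0.0
shift [0.1557, 0.1666, 0.0442] turn [-0.1, -0.1, -6.4] rows>= 4.6
```

Emit:
send_rows --pt "0.035 0.038 0.01 0 0 -2 0" --pt "0.07 0.076 0.02 0 0 -4 0" --pt "0.105 0.113 0.03 0 0 -6 0" --pt "0.135 0.145 0.04 0 0 -6 0" --pt "0.15 0.161 0.044 0 0 -6 0" --pt "0.154 0.165 0.044 0 0 -6 0" --pt "0.154 0.165 0.044 0 0 -6 0" --pt "0.154 0.165 0.044 0 0 -6 0"

```text
time_s: 9.1
tool_pos: [0.6393, 0.1312, 0.1312]
tool_rot: [-3.141, -0.0, 2.24]
contact_force: [0.0, -0.3, -0.5]
opening: 0.0855
grip_force: 0.0
```

```bash
cat >> h.py <<'E'
def wl(name,rect,w=110):
    s=env.get_state();p,d=env.snapshot('wrist');cv2.imwrite(f'pics/{name}.png',p[:,:,::-1])
    T=np.eye(4);T[:3,:3]=Ro.from_euler('xyz',s['tool_rot']).as_matrix();T[:3,3]=s['tool_pos']
    print(shape(rays('wrist',blob(mask(p,'pale'),320,190,w),.02,T),rect))
E
python3 -c "
from h import *
wl('w3',True)
go(639,136.5,28,128.9)
"
```

```text
(array([637.2, 136.6]), array([57.1, 56.7]), 128.7)
t 9.2 pos [639.4 130.8 131.4] F [ 0.2  0.2 -0.1] open 0.0856 grip 0.0
shift [0.0047, 0.0032, 0.1034] turn [-0.0, 0.0, -0.6] rows>= 2.1
```

Emit:
send_rows --pt "0.005 0.0025 0.02 0 0 -0.5 0" --pt "0.005 0.0025 0.05 0 0 -0.5 0" --pt "0.005 0.0025 0.08 0 0 -0.5 0" --pt "0.005 0.0025 0.095 0 0 -0.5 0" --pt "0.005 0.0025 0.102 0 0 -0.5 0" --pt "0.005 0.0025 0.102 0 0 -0.5 0" --pt "0.005 0.0025 0.102 0 0 -0.5 120" --pt "0.005 0.0025 0.102 0 0 -0.5 255"

```text
time_s: 9.95
tool_pos: [0.6391, 0.1374, 0.0307]
tool_rot: [3.14, 0.001, 2.249]
contact_force: [0.2, -0.9, 0.1]
opening: 0.0591
grip_force: 0.0
```

Emit:
send_rows --pt "0 0 0 0 0 0 255" --pt "0 0 0 0 0 0 255" --pt "0 0 0 0 0 0 255" --pt "0 0 0 0 0 0 255" --pt "0 0 0 0 0 0 255" --pt "0 0 0 0 0 0 255"

```text
time_s: 10.55
tool_pos: [0.6386, 0.1377, 0.03]
tool_rot: [3.141, 0.001, 2.25]
contact_force: [-1.5, -1.0, 6.2]
opening: 0.0234
grip_force: 59.7
```

```bash
python3 -c "
from h import *
go(376,-285.5,130,99.4)"
```

```text
t 10.6 pos [638.6 137.7  30. ] F [-1.5 -1.   6.2] open 0.0234 grip 59.7
shift [-0.1645, -0.4701, -0.1002] turn [0.0, 0.0, 29.5] rows>= 10.2
```

Emit:
send_rows --pt "0 0 -0.01 0 0 0 255" --pt "0 0 -0.03 0 0 0 255" --pt "0 0 -0.06 0 0 0 255" --pt "0 0 -0.085 0 0 0 255" --pt "-0.005 -0.014 -0.098 0 0 1 255" --pt "-0.014 -0.04 -0.1 0 0 3 255" --pt "-0.025 -0.072 -0.1 0 0 5 255" --pt "-0.038 -0.11 -0.1 0 0 7 255"

```text
time_s: 11.35
tool_pos: [0.5754, 0.0381, 0.1291]
tool_rot: [-3.141, -0.0, 2.126]
contact_force: [-0.2, -0.1, -2.2]
opening: 0.0232
grip_force: 59.1
```

```bash
python3 -c "
from h import *
go(376,-285.5,130,99.4)"
```

```text
t 11.3 pos [575.4  38.1 129.1] F [-0.2 -0.1 -2.2] open 0.0232 grip 59.1
shift [-0.1698, -0.3401, -0.0008] turn [-0.0, -0.0, 22.4] rows>= 7.6
```

Emit:
send_rows --pt "-0.019 -0.038 0 0 0 3 255" --pt "-0.039 -0.078 0 0 0 6 255" --pt "-0.059 -0.118 0 0 0 9 255" --pt "-0.079 -0.158 0 0 0 12 255" --pt "-0.099 -0.198 0 0 0 15 255" --pt "-0.117 -0.235 0 0 0 18 255" --pt "-0.132 -0.265 0 0 0 20 255" --pt "-0.142 -0.285 0 0 0 22 255"

```text
time_s: 12.15
tool_pos: [0.4074, -0.2337, 0.1292]
tool_rot: [-3.141, -0.0, 1.739]
contact_force: [0.4, -0.1, -2.2]
opening: 0.0231
grip_force: 59.1
```

Emit:
send_rows --pt "0 0 0 0 0 0 255" --pt "0 0 0 0 0 0 255" --pt "0 0 0 0 0 0 255"

```text
time_s: 12.45
tool_pos: [0.4095, -0.2315, 0.1293]
tool_rot: [-3.141, -0.0, 1.744]
contact_force: [0.2, -0.2, -2.2]
opening: 0.0234
grip_force: 59.1
```

```bash
python3 -c "
from h import *
go(376,-285.5,130,99.4)"
```

```text
t 12.4 pos [ 409.5 -231.5  129.3] F [ 0.2 -0.2 -2.2] open 0.0234 grip 59.1
shift [-0.0474, -0.0423, -0.0007] turn [-0.0, -0.0, 0.5] rows>= 1.3
```

Emit:
send_rows --pt "-0.02 -0.018 0 0 0 0.5 255" --pt "-0.037 -0.033 0 0 0 0.5 255" --pt "-0.0455 -0.0405 0 0 0 0.5 255" --pt "-0.0474 -0.0423 0 0 0 0.5 255" --pt "-0.0474 -0.0423 0 0 0 0.5 255" --pt "-0.0474 -0.0423 0 0 0 0.5 255"

```text
time_s: 13.05
tool_pos: [0.3765, -0.2853, 0.1293]
tool_rot: [3.141, -0.0, 1.735]
contact_force: [-0.6, -0.8, -2.1]
opening: 0.0235
grip_force: 59.3
```

```bash
python3 -c "
from h import *
s=env.get_state();p,d=env.snapshot('wrist');cv2.imwrite('pics/w4.png',p[:,:,::-1])
go(376,-285.5,37.3,99.4)"
```

```text
t 13.1 pos [ 376.5 -285.3  129.4] F [-0.3  0.6 -1.7] open 0.0233 grip 59.3
shift [-0.0001, -0.0005, 0.0921] turn [0.0, -0.0, 0.0] rows>= 1.8
```

View pics/w4.png

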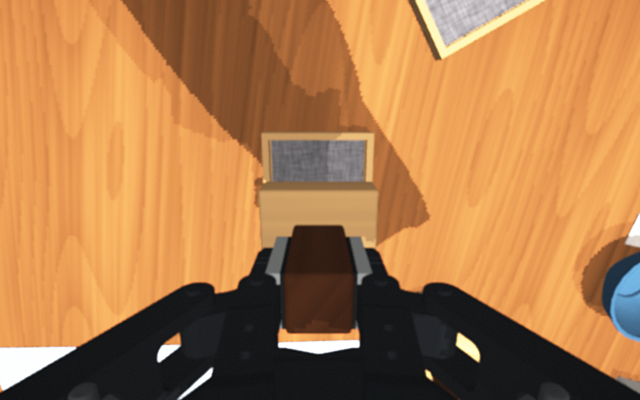

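The square stamp (318,215) is held level and parallel to its tray (317,160), and it is centred. Lowering.

Emit:
send_rows --pt "0 -0.0005 0.02 0 0 0 255" --pt "0 -0.0005 0.045 0 0 0 255" --pt "0 -0.0005 0.065 0 0 0 255" --pt "0 -0.0005 0.08 0 0 0 255" --pt "0 -0.0005 0.087 0 0 0 255" --pt "0 -0.0005 0.091 0 0 0 255" --pt "0 -0.0005 0.092 0 0 0 255" --pt "0 -0.0005 0.092 0 0 0 255"

```text
time_s: 13.9
tool_pos: [0.3759, -0.2863, 0.0379]
tool_rot: [3.141, 0.001, 1.735]
contact_force: [-0.4, -0.1, -0.6]
opening: 0.0232
grip_force: 59.3
```

Emit:
send_rows --pt "0 0 0.0007 0 0 0 255" --pt "0 0 0.0014 0 0 0 255" --pt "0 0 0.0014 0 0 0 255"

```text
time_s: 14.2
tool_pos: [0.3757, -0.2862, 0.0362]
tool_rot: [3.141, 0.0, 1.735]
contact_force: [0.3, 0.2, -1.0]
opening: 0.0232
grip_force: 59.3
```

Emit:
send_rows --pt "0 0 0.0006 0 0 0 255" --pt "0 0 0.0006 0 0 0 255"

```text
time_s: 14.4
tool_pos: [0.3757, -0.2863, 0.036]
tool_rot: [3.141, 0.001, 1.735]
contact_force: [-1.9, 1.5, 6.2]
opening: 0.0233
grip_force: 60.2
```

Emit:
send_rows --pt "0 0 0 0 0 0 200" --pt "0 0 0 0 0 0 120" --pt "0 0 0 0 0 0 60" --pt "0 0 0 0 0 0 0" --pt "0 0 0 0 0 0 0" --pt "0 0 0 0 0 0 0"

```text
time_s: 15.0
tool_pos: [0.3756, -0.2862, 0.0353]
tool_rot: [-3.142, -0.0, 1.735]
contact_force: [0.5, -0.6, -0.6]
opening: 0.0852
grip_force: 0.0
```

Emit:
send_rows --pt "0 0 -0.01 0 0 0 0" --pt "0 0 -0.03 0 0 0 0" --pt "0 0 -0.06 0 0 0 0" --pt "0 0 -0.09 0 0 0 0" --pt "0 0 -0.12 0 0 0 0" --pt "0 0 -0.13 0 0 0 0" --pt "0 0 -0.13 0 0 0 0"

```text
time_s: 15.7
tool_pos: [0.3761, -0.2867, 0.1669]
tool_rot: [3.14, 0.003, 1.735]
contact_force: [-0.4, -0.1, -0.9]
opening: 0.0851
grip_force: 0.0
```

```bash
python3 -c "
from h import *
go(475.5,101.5,130,100)"
```

```text
t 15.7 pos [ 376.1 -286.7  166.9] F [-0.4 -0.1 -0.9] open 0.0851 grip 0.0
shift [0.3668, 0.1613, 0.0362] turn [0.1, 0.1, -0.6] rows>= 8.0
```

Emit:
send_rows --pt "0.03 0.013 0 0 0 0 0" --pt "0.07 0.031 0 0 0 0 0" --pt "0.11 0.048 0 0 0 0 0" --pt "0.15 0.066 0 0 0 0 0" --pt "0.19 0.084 0 0 0 0 0" --pt "0.23 0.101 0 0 0 0 0" --pt "0.27 0.119 0.01 0 0 0 0" --pt "0.3 0.132 0.02 0 0 0 0"

```text
time_s: 16.5
tool_pos: [0.4566, 0.0337, 0.144]
tool_rot: [-3.14, -0.001, 1.736]
contact_force: [0.2, -1.7, -0.1]
opening: 0.0857
grip_force: 0.0
```

```bash
python3 -c "
from h import *
go(475.5,101.5,130,100)"
```

```text
t 16.5 pos [456.6  33.7 144. ] F [ 0.2 -1.7 -0.1] open 0.0857 grip 0.0
shift [0.0637, 0.0298, 0.014] turn [-0.1, -0.0, -0.6] rows>= 1.4
```

Emit:
send_rows --pt "0.025 0.012 0.005 0 0 0 0" --pt "0.045 0.021 0.01 0 0 0 0" --pt "0.06 0.028 0.014 0 0 0 0" --pt "0.0645 0.03 0.014 0 0 0 0" --pt "0.0645 0.03 0.014 0 0 0 0" --pt "0.0645 0.03 0.014 0 0 0 0"

```text
time_s: 17.1
tool_pos: [0.4757, 0.0993, 0.1311]
tool_rot: [-3.141, 0.0, 1.734]
contact_force: [-1.2, 0.2, -0.6]
opening: 0.0854
grip_force: 0.0
```

```bash
python3 -c "
from h import *
wl('w5',False,70)
go(475.5,101,28,99.4)"
```

```text
(array([474.2, 101.6]), 47.3)
t 17.1 pos [475.8  99.2 131.3] F [ 0.5  0.5 -0.3] open 0.0854 grip 0.0
shift [0.0019, 0.0, 0.1033] turn [-0.0, 0.0, -0.1] rows>= 2.1
```

Emit:
send_rows --pt "0.002 -0.001 0.02 0 0 0 0" --pt "0.002 -0.001 0.05 0 0 0 0" --pt "0.002 -0.001 0.08 0 0 0 0" --pt "0.002 -0.001 0.095 0 0 0 0" --pt "0.002 -0.001 0.102 0 0 0 0" --pt "0.002 -0.001 0.102 0 0 0 0" --pt "0.002 -0.001 0.102 0 0 0 120" --pt "0.002 -0.001 0.102 0 0 0 255"

```text
time_s: 17.95
tool_pos: [0.4754, 0.1016, 0.0304]
tool_rot: [3.14, 0.0, 1.734]
contact_force: [-0.5, -0.1, -0.4]
opening: 0.0591
grip_force: 0.0
```

Emit:
send_rows --pt "0 0 0 0 0 0 255" --pt "0 0 0 0 0 0 255" --pt "0 0 0 0 0 0 255" --pt "0 0 0 0 0 0 255" --pt "0 0 0 0 0 0 255" --pt "0 0 0 0 0 0 255"

```text
time_s: 18.55
tool_pos: [0.4751, 0.1017, 0.03]
tool_rot: [3.14, 0.0, 1.735]
contact_force: [-1.7, 0.4, 5.9]
opening: 0.0225
grip_force: 58.5
```

```bash
python3 -c "
from h import *
go(378,282.5,130,99.4)"
```

```text
t 18.6 pos [475.1 101.7  30. ] F [-1.7  0.4  5.9] open 0.0225 grip 58.5
shift [0.1942, -0.0662, -0.1001] turn [0.1, 0.0, -0.0] rows>= 4.6
```

Emit:
send_rows --pt "0 0 -0.01 0 0 0 255" --pt "0 0 -0.03 0 0 0 255" --pt "0 0 -0.06 0 0 0 255" --pt "0 0 -0.085 0 0 0 255" --pt "0.015 -0.005 -0.1 0 0 0 255" --pt "0.045 -0.015 -0.1 0 0 0 255" --pt "0.08 -0.027 -0.1 0 0 0 255" --pt "0.11 -0.0375 -0.1 0 0 0 255"

```text
time_s: 19.35
tool_pos: [0.4189, 0.2051, 0.1302]
tool_rot: [3.141, -0.0, 1.734]
contact_force: [-0.0, 0.3, -0.5]
opening: 0.0223
grip_force: 58.8
```

```bash
python3 -c "
from h import *
go(378,282.5,130,99.4)"
```

```text
t 19.4 pos [418.9 205.1 130.2] F [-0.   0.3 -0.5] open 0.0223 grip 58.8
shift [0.083, -0.0278, 0.0002] turn [0.0, -0.0, -0.0] rows>= 1.8
```

Emit:
send_rows --pt "0.025 -0.008 0 0 0 0 255" --pt "0.05 -0.017 0 0 0 0 255" --pt "0.07 -0.0235 0 0 0 0 255" --pt "0.08 -0.027 0 0 0 0 255" --pt "0.083 -0.0278 0 0 0 0 255" --pt "0.083 -0.0278 0 0 0 0 255" --pt "0.083 -0.0278 0 0 0 0 255"

```text
time_s: 20.05
tool_pos: [0.3792, 0.2809, 0.1295]
tool_rot: [3.142, 0.0, 1.734]
contact_force: [0.9, -0.6, -0.7]
opening: 0.0222
grip_force: 58.8
```

```bash
python3 -c "
from h import *
s=env.get_state();p,d=env.snapshot('wrist');cv2.imwrite('pics/w6.png',p[:,:,::-1])
go(378,282.5,36.5,99.4)"
```

```text
t 20.1 pos [379.2 280.8 129.4] F [-0.6 -0.2 -0.6] open 0.0224 grip 58.8
shift [0.0019, -0.001, 0.0929] turn [0.0, 0.0, -0.1] rows>= 1.9
```

View pics/w6.png

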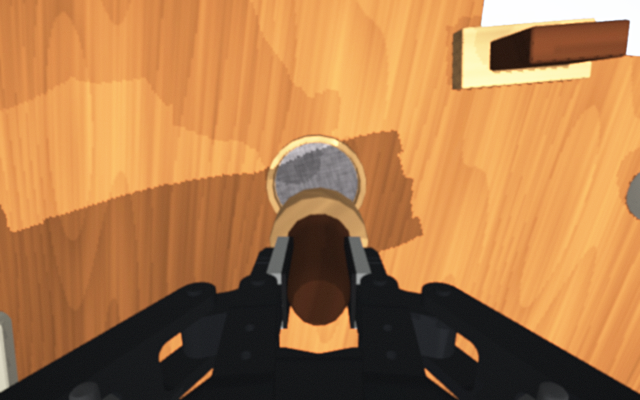

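The small round stamp (319,220) is held level, centred over its tray (316,180). Lowering.

Emit:
send_rows --pt "0.002 -0.001 0.02 0 0 0 255" --pt "0.002 -0.001 0.045 0 0 0 255" --pt "0.002 -0.001 0.065 0 0 0 255" --pt "0.002 -0.001 0.08 0 0 0 255" --pt "0.002 -0.001 0.087 0 0 0 255" --pt "0.002 -0.001 0.091 0 0 0 255" --pt "0.002 -0.001 0.092 0 0 0 255" --pt "0.002 -0.001 0.092 0 0 0 255"

```text
time_s: 20.9
tool_pos: [0.3779, 0.2833, 0.0379]
tool_rot: [3.141, -0.0, 1.734]
contact_force: [-0.9, -0.1, -1.4]
opening: 0.0224
grip_force: 58.9
```

Emit:
send_rows --pt "0 0 0.0007 0 0 0 255" --pt "0 0 0.0014 0 0 0 255" --pt "0 0 0.0014 0 0 0 255"

```text
time_s: 21.2
tool_pos: [0.3776, 0.2833, 0.0362]
tool_rot: [3.141, -0.0, 1.735]
contact_force: [0.1, -0.2, -0.7]
opening: 0.0225
grip_force: 58.9
```

Emit:
send_rows --pt "0 0 0.0006 0 0 0 255" --pt "0 0 0.0006 0 0 0 255"

```text
time_s: 21.4
tool_pos: [0.3776, 0.2834, 0.036]
tool_rot: [3.141, -0.0, 1.735]
contact_force: [-1.9, -2.1, 7.0]
opening: 0.0226
grip_force: 59.8
```

Emit:
send_rows --pt "0 0 0 0 0 0 200" --pt "0 0 0 0 0 0 120" --pt "0 0 0 0 0 0 60" --pt "0 0 0 0 0 0 0" --pt "0 0 0 0 0 0 0" --pt "0 0 0 0 0 0 0"

```text
time_s: 22.0
tool_pos: [0.3775, 0.2833, 0.0353]
tool_rot: [-3.142, 0.0, 1.735]
contact_force: [0.0, 0.4, 0.3]
opening: 0.0854
grip_force: 0.0
```

Emit:
send_rows --pt "0 0 -0.01 0 0 0 0" --pt "0 0 -0.03 0 0 0 0" --pt "0 0 -0.06 0 0 0 0" --pt "0 0 -0.09 0 0 0 0" --pt "0 0 -0.12 0 0 0 0" --pt "0 0 -0.13 0 0 0 0" --pt "0 0 -0.13 0 0 0 0"

```text
time_s: 22.7
tool_pos: [0.3781, 0.2836, 0.1669]
tool_rot: [3.139, -0.001, 1.735]
contact_force: [0.3, 0.1, 0.1]
opening: 0.0853
grip_force: 0.0
```

```bash
python3 -c "
from h import *
go(507,401.5,135,193.3)"
```

```text
t 22.7 pos [378.1 283.6 166.9] F [0.3 0.1 0.1] open 0.0853 grip 0.0
shift [0.0953, 0.1463, 0.0325] turn [0.2, 0.1, -93.9] rows>= 10.9
```

Emit:
send_rows --pt "0.01 0.015 0 0 0 -6 0" --pt "0.024 0.036 0 0 0 -14 0" --pt "0.038 0.058 0 0 0 -22 0" --pt "0.052 0.08 0 0 0 -30 0" --pt "0.066 0.101 0 0 0 -38 0" --pt "0.08 0.123 0.01 0 0 -46 0" --pt "0.09 0.138 0.02 0 0 -54 0" --pt "0.095 0.146 0.032 0 0 -60 0"

```text
time_s: 23.5
tool_pos: [0.5066, 0.4014, 0.1308]
tool_rot: [-3.14, -0.001, 2.787]
contact_force: [-0.1, 0.4, -0.5]
opening: 0.0855
grip_force: 0.0
```

Emit:
send_rows --pt "0 0 0 0 0 -8 0" --pt "0 0 0 0 0 -16 0" --pt "0 0 0 0 0 -24 0" --pt "0 0 0 0 0 -30 0" --pt "0 0 0 0 0 -33 0" --pt "0 0 0 0 0 -33 0" --pt "0 0 0 0 0 -33 0"

```text
time_s: 24.2
tool_pos: [0.5056, 0.4006, 0.1322]
tool_rot: [-3.141, -0.002, -2.927]
contact_force: [-1.3, -0.1, -0.8]
opening: 0.0854
grip_force: 0.0
```

```bash
python3 -c "
from h import *
wl('w7',True,120)
go(507,401.5,30,193.3)"
```

```text
(array([507.2, 396.7]), array([92.2, 29.8]), 11.3)
t 24.2 pos [505.8 400.6 132.5] F [0.6 0.  0.6] open 0.0855 grip 0.0
shift [-0.0015, 0.0006, 0.1025] turn [-0.0, -0.1, -1.0] rows>= 2.0
```

View pics/w7.png

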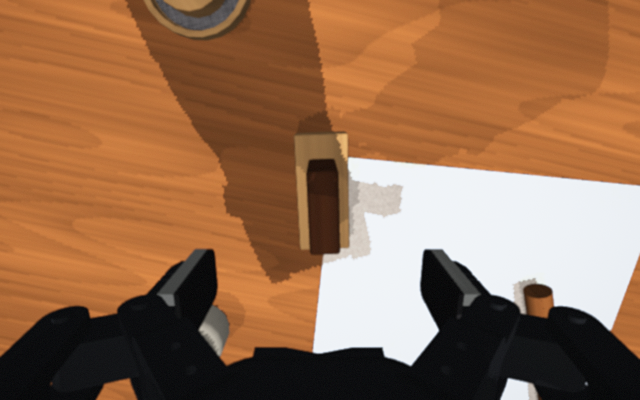

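The oblong stamp's foot (322,190) is aligned with the tool within about 1° and centred. The jar is well beyond the left finger. Descending.

Emit:
send_rows --pt "-0.001 0.0005 0.02 0 0 -0.5 0" --pt "-0.001 0.0005 0.05 0 0 -0.5 0" --pt "-0.001 0.0005 0.08 0 0 -0.5 0" --pt "-0.001 0.0005 0.095 0 0 -0.5 0" --pt "-0.001 0.0005 0.103 0 0 -0.5 0" --pt "-0.001 0.0005 0.103 0 0 -0.5 0" --pt "-0.001 0.0005 0.103 0 0 -0.5 120" --pt "-0.001 0.0005 0.103 0 0 -0.5 255"

```text
time_s: 25.05
tool_pos: [0.5075, 0.4019, 0.0316]
tool_rot: [3.141, 0.002, -2.917]
contact_force: [-0.2, -0.7, -0.4]
opening: 0.0591
grip_force: 0.0
```

Emit:
send_rows --pt "0 0 0 0 0 0 255" --pt "0 0 0 0 0 0 255" --pt "0 0 0 0 0 0 255" --pt "0 0 0 0 0 0 255" --pt "0 0 0 0 0 0 255" --pt "0 0 0 0 0 0 255"

```text
time_s: 25.65
tool_pos: [0.5069, 0.4015, 0.0305]
tool_rot: [3.142, 0.0, -2.917]
contact_force: [-1.5, -0.7, 1.2]
opening: 0.0191
grip_force: 60.9
```

```bash
python3 -c "
from h import *
go(473,-112,130,219)"
```

```text
t 25.6 pos [506.9 401.5  30.5] F [-1.5 -0.7  1.2] open 0.0191 grip 60.9
shift [0.1475, -0.493, -0.0995] turn [0.0, 0.0, -26.1] rows>= 10.5
```

Emit:
send_rows --pt "0 0 -0.01 0 0 0 255" --pt "0 0 -0.03 0 0 0 255" --pt "0 0 -0.06 0 0 0 255" --pt "0 0 -0.085 0 0 0 255" --pt "0.005 -0.015 -0.1 0 0 -1 255" --pt "0.013 -0.043 -0.1 0 0 -3 255" --pt "0.024 -0.08 -0.1 0 0 -5 255" --pt "0.035 -0.118 -0.1 0 0 -7 255"

```text
time_s: 26.45
tool_pos: [0.4988, 0.2777, 0.131]
tool_rot: [-3.141, 0.001, -2.792]
contact_force: [0.4, -0.6, -0.6]
opening: 0.019
grip_force: 60.7
```

```bash
python3 -c "
from h import *
go(473,-112,130,219)"
```

```text
t 26.4 pos [498.8 277.7 131. ] F [ 0.4 -0.6 -0.6] open 0.019 grip 60.7
shift [0.1578, -0.3573, 0.0009] turn [-0.0, 0.0, -19.0] rows>= 7.8
```

Emit:
send_rows --pt "0.017 -0.038 0 0 0 -2 255" --pt "0.035 -0.079 0 0 0 -5 255" --pt "0.053 -0.12 0 0 0 -8 255" --pt "0.071 -0.161 0 0 0 -11 255" --pt "0.089 -0.202 0 0 0 -14 255" --pt "0.107 -0.242 0 0 0 -17 255" --pt "0.12 -0.272 0 0 0 -19 255" --pt "0.128 -0.29 0 0 0 -19 255"

```text
time_s: 27.25
tool_pos: [0.4772, -0.04, 0.1311]
tool_rot: [-3.141, 0.0, -2.464]
contact_force: [0.7, -0.3, -1.7]
opening: 0.0193
grip_force: 60.7
```

```bash
python3 -c "
from h import *
go(473,-112,130,219)"
```

```text
t 27.2 pos [477.2 -40.  131.1] F [ 0.7 -0.3 -1.7] open 0.0193 grip 60.7
shift [0.0484, -0.0535, 0.0011] turn [-0.1, 0.0, -0.2] rows>= 1.4
```

Emit:
send_rows --pt "0.02 -0.022 0 0 0 0 255" --pt "0.035 -0.039 0 0 0 0 255" --pt "0.045 -0.05 0 0 0 0 255" --pt "0.0484 -0.0535 0 0 0 0 255" --pt "0.0484 -0.0535 0 0 0 0 255" --pt "0.0484 -0.0535 0 0 0 0 255"

```text
time_s: 27.85
tool_pos: [0.4732, -0.1089, 0.1304]
tool_rot: [3.141, 0.0, -2.463]
contact_force: [-0.2, 0.8, -0.6]
opening: 0.0194
grip_force: 60.7
```

```bash
python3 -c "
from h import *
s=env.get_state();p,d=env.snapshot('wrist');cv2.imwrite('pics/w8.png',p[:,:,::-1])
go(473,-112,37,219)"
```

```text
t 27.9 pos [ 473.3 -108.8  130.4] F [ 0.6  0.7 -1.6] open 0.0193 grip 60.7
shift [0.0023, -0.0024, 0.0934] turn [0.0, 0.0, -0.1] rows>= 1.9
```

View pics/w8.png

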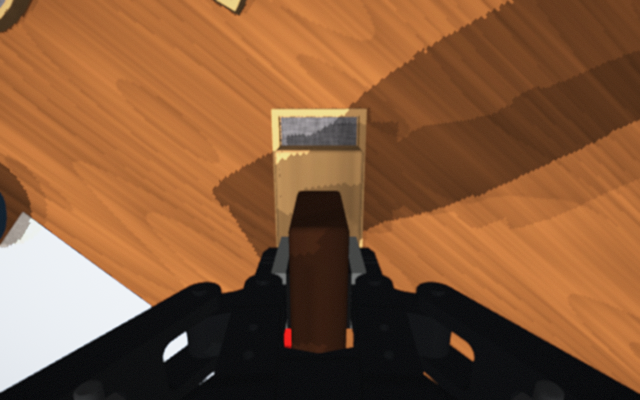

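The oblong stamp (320,200) is held level and lines up with its tray (320,130). Lowering.

Emit:
send_rows --pt "0.0023 -0.0022 0.02 0 0 0 255" --pt "0.0023 -0.0022 0.045 0 0 0 255" --pt "0.0023 -0.0022 0.065 0 0 0 255" --pt "0.0023 -0.0022 0.08 0 0 0 255" --pt "0.0023 -0.0022 0.087 0 0 0 255" --pt "0.0023 -0.0022 0.091 0 0 0 255" --pt "0.0023 -0.0022 0.092 0 0 0 255" --pt "0.0023 -0.0022 0.092 0 0 0 255"

```text
time_s: 28.7
tool_pos: [0.4732, -0.1127, 0.0389]
tool_rot: [-3.141, 0.0, -2.463]
contact_force: [-0.0, 0.5, -1.8]
opening: 0.0198
grip_force: 60.7
```

Emit:
send_rows --pt "0 0 0.0007 0 0 0 255" --pt "0 0 0.0014 0 0 0 255" --pt "0 0 0.0014 0 0 0 255"

```text
time_s: 29.0
tool_pos: [0.473, -0.1128, 0.0372]
tool_rot: [-3.141, 0.0, -2.463]
contact_force: [0.2, -0.0, -2.2]
opening: 0.0194
grip_force: 60.7
```

Emit:
send_rows --pt "0 0 0.0007 0 0 0 255" --pt "0 0 0.0009 0 0 0 255" --pt "0 0 0.0009 0 0 0 255"

```text
time_s: 29.3
tool_pos: [0.4729, -0.1129, 0.0364]
tool_rot: [-3.141, 0.0, -2.463]
contact_force: [-3.2, -0.4, 4.3]
opening: 0.0192
grip_force: 61.6
```

Emit:
send_rows --pt "0 0 0 0 0 0 200" --pt "0 0 0 0 0 0 120" --pt "0 0 0 0 0 0 60" --pt "0 0 0 0 0 0 0" --pt "0 0 0 0 0 0 0" --pt "0 0 0 0 0 0 0"

```text
time_s: 29.9
tool_pos: [0.4729, -0.1128, 0.036]
tool_rot: [3.141, -0.0, -2.463]
contact_force: [0.3, -0.0, 0.4]
opening: 0.0854
grip_force: 0.0
```

Emit:
send_rows --pt "0 0 -0.01 0 0 0 0" --pt "0 0 -0.03 0 0 0 0" --pt "0 0 -0.06 0 0 0 0" --pt "0 0 -0.1 0 0 0 0" --pt "0 0 -0.14 0 0 0 0" --pt "0 0 -0.17 0 0 0 0" --pt "0 0 -0.18 0 0 0 0"

```text
time_s: 30.6
tool_pos: [0.4738, -0.1131, 0.22]
tool_rot: [-3.137, 0.003, -2.463]
contact_force: [0.7, -0.3, 0.2]
opening: 0.085
grip_force: 0.0
```

```bash
python3 -c "
from h import *
go(450,120,215,219)"
```

```text
t 30.6 pos [ 473.8 -113.1  220. ] F [ 0.7 -0.3  0.2] open 0.085 grip 0.0
shift [-0.1278, 0.1964, 0.0044] turn [-0.3, 0.1, -0.1] rows>= 4.7
```

Move aside for a clear view of the trays.

Emit:
send_rows --pt "-0.02 0.03 0 0 0 0 0" --pt "-0.045 0.07 0 0 0 0 0" --pt "-0.07 0.11 0 0 0 0 0" --pt "-0.1 0.154 0 0 0 0 0" --pt "-0.12 0.185 0 0 0 0 0" --pt "-0.127 0.196 0 0 0 0 0" --pt "-0.127 0.196 0 0 0 0 0" --pt "-0.127 0.196 0 0 0 0 0"

```text
time_s: 31.4
tool_pos: [0.4486, 0.1192, 0.2159]
tool_rot: [-3.142, -0.001, -2.462]
contact_force: [0.4, -0.1, 0.5]
opening: 0.0852
grip_force: 0.0
```

Run:
```python
from h import *
p,d=env.snapshot("top");cv2.imwrite("pics/t9.png",cv2.resize(p[120:300,140:480,::-1],None,fx=2.3,fy=2.3,interpolation=cv2.INTER_CUBIC))
q,_=env.snapshot("scene");cv2.imwrite("pics/s9.png",q[:,:,::-1])
```

```text
(no output)
```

View pics/t9.png

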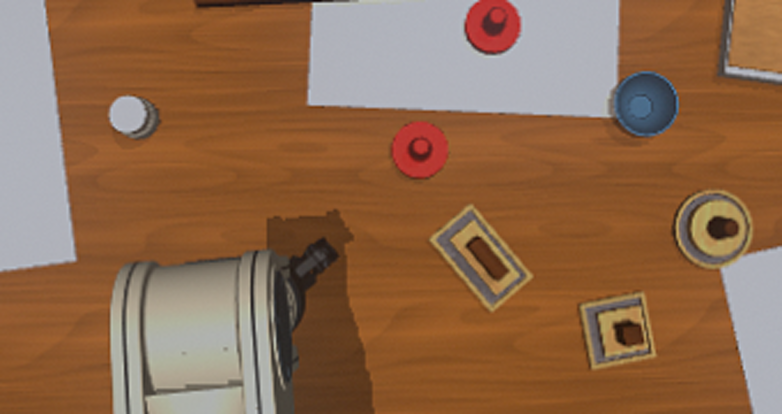

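View pics/s9.png

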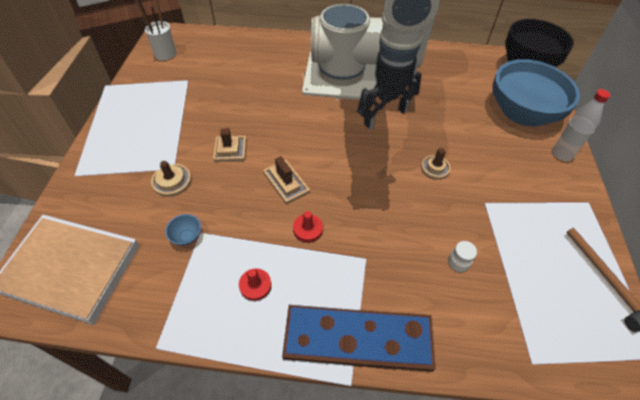

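Both views show all four stamps upright inside their own trays with pad visible around each foot, in the scene view at (171,178), (230,147), (286,181) and (436,165). The jar (463,256) and bowl (184,231) haven't moved.

```bash
python3 -c "
from bench import env
print(env.hand_in())"
```

```text
the job is handed in; nothing more can be done
None
```

All four stamps stand upright in their own trays with the jar and bowl where they were; I handed the job in at about 31.5 s, and no verdict was shown.

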